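# Close up the tea chest

## Task

Close up the little tea chest: push its open drawer fully home past its catch, and slide the askew wooden lid until it lies square on the chest with its edges flush all round. The small blue cup rides on the lid: leave it standing there, and don't shove or knock over the other things on the counter.

Things in the scene. Friction and masses are not known exactly. Their poses are not given: they have to be found in the camera images.
- chest: Tea chest of medium-brown wood, fixed to the counter: 130 mm deep (its x) by 180 mm wide (its y) by 90 mm high, an open shallow tray on top with walls 10 mm thick, and one drawer in its front (-x) face. Origin: centre of its underside; z up. The front face above the drawer panel (z 61 to 90 mm) and the other three faces (z 0 to 90 mm) are plain upright walls.
- drawer (a joint): How far the drawer is open, m: 0 is fully home, 0.085 is the end of its travel; it slides along the chest's -x. A sprung ball catch has to be pushed past over the last 12 mm or so (about 5 N) and then holds the drawer home.
- drawer_front (a point): Centre of the drawer's front panel (pale wood, 176 mm wide along y, 12 mm thick, from 5 to 61 mm above the counter), on its outer face, 38 mm above the counter; with the drawer home the panel lies against the chest's front, so that this face stands 12 mm out from it. A round brass knob, 20 mm across, stands 16 mm out from it here.
- lid: Flat pale wooden lid, loose, without any knob: 130 mm (its x) by 180 mm (its y), the same outline as the chest, 14 mm thick, about 0.26 kg, lying askew on the chest's top. Two thin dark lines run along its x. Origin: centre of its underside, 90 mm above the counter when on the chest.
- cup: Small blue ceramic cup, 60 mm across, 45 mm high, standing loose near the middle of the lid. Origin: centre of its underside.
- jar: Bystander: white ceramic jar sealed by a wooden lid, 88 mm across, 134 mm high with its knob. Origin: centre of its underside.
- bottle: Bystander: yellow plastic squeeze bottle with a red nozzle on a round dark wooden stand, 82 mm across at the foot and 62 mm above it, 195 mm high. Origin: centre of its underside.
- tin: Bystander: green tea tin with a brass cap, 87 mm across, 137 mm high. Origin: centre of its underside.
- strainer: Bystander: stainless mesh strainer, upside down on the pale blue ridged silicone mat at the left, bowl 124 mm across and 48 mm high, its handle reaching 150 mm along its -y. Origin: centre of its rim.
- mug: Bystander: terracotta mug near a front corner of the chest, 82 mm across, 90 mm high, handle reaching about 75 mm from its axis at its +y. Origin: centre of its underside.
- pot: Bystander: squat amber honey pot with a black lid near the other front corner, 72 mm across, 66 mm high. Origin: centre of its underside.
Things that resemble listed ones, but are neither listed nor needed, are in the scene too. Several things have the shape of the chest; the one meant has the colours described above.

How it is judged:
By the outcome, as a careful person would: the job done as asked, in the order asked, and still so for the second after the job is handed in, with the robot touching nothing.
It also fails if it takes over 64 s, if anything falls off the work surface, if the arm or the gripper's body presses on something with over 40 N, if the wrist force passes 120 N, or if a joint passes its speed limit or range.

## Robot

A 6-joint arm with a two-finger parallel gripper is mounted at the origin on the work surface. World frame = base frame: x ahead of the robot, y to its left, z up, the work surface at z = 0. Lengths are in m, angles in rad, forces in N, time in s.
With the tool pointing down it reaches from about 0.3 to 0.875 m from the base axis. Payload 6.4 kg.
Tool frame: the origin (TCP) lies midway between the tips of the shut fingers; the grasp point (between the pads) lies 19 mm behind it; x points along the fingers, y is the direction in which the jaws open and shut, and the axes are right-handed (so a half turn about x gives the same grasp; the last joint's range is limited). The gripper opens to 85 mm and grips with 20 to 120 N. Pads are 22 mm wide; open, the fingers measure 114 mm over their backs; the gripper's body (76 mm by 85 mm) begins 54 mm behind the grasp point. The pads swing forward as they close: fully open they stand 13 mm farther back than shut.
Start: joints at [1.116, 0.181, 1.607, -0, 1.354, -0.206], TCP at [0.142, 0.557, 0.231] pointing down, gripper open.
Joint ranges: [-2.99, 2.99], [-0.89, 2.07], [0.3, 2.58], [-1.14, 4.28], [0, 2.63], [-3.12, 3.12]. Speed limits (rad/s): [2.57, 2.57, 3.01, 3.14, 3.14, 3.14].

## Interface

Orientations are given as a unit quaternion [w, x, y, z].
In Python, from bench import ctrl gives the robot as it stands.
- The arm moves only by the tool step_arm, never from a script. Its argument "motion" is a list of rows, each a list of 7 numbers: the shift along the tool's x, y, z in mm, then the turn, a rotation vector about the tool's x, y, z in degrees, then the closure in counts, from 0 (fully open) to 255 (shut). In form: [[tx, ty, tz, rx, ry, rz, hand], ...]. A call has 1 to 10 rows; each row is the pose to reach, as a shift and turn from the pose commanded when the call began, along the tool's axes at that moment; what a row does not reach only later rows make up. A row lasts 1/8 s, in which the tool goes at most 62.5 mm and 10.7 degrees, less where a joint would pass 70% of its speed; a pose out of reach is approached as far as the arm can. A call with a gripper value outside its range is refused whole. The fingers move at their own pace and stop on an object; the grip force is fixed at half the most. Time passes only in rows, so rows that repeat a pose let the fingers close. It gives the time, the measured TCP pose, the force and the opening at its end, in the units of the state.
- ctrl.get_obs(): the state, without advancing time (a new reading comes with each control period).
- ctrl.camera(name): name is "scene" or "top" or "wrist"; returns (picture, depth): 480x640x3 uint8, red, green, blue; 480x640 float32, m along the optical axis (not along the pixel's ray), 0 where there is no reading.
- ctrl.camera_info(name): a dict with "fx", "fy", "cx", "cy" (pixels), "T" (4x4, takes a point from camera to world coordinates); the wrist camera has in their place "hand_eye" (4x4, takes a point from camera to tool coordinates, whose origin is the TCP and whose axes are the tool frame's). Camera axes: x right, y down, z forward; pixel columns grow to the right and rows downward; lengths in m; the calibration is good to about 2 mm. A picture is of the moment at which its call begins: read the wrist's pose just before it. camera_info takes no time and is no camera call.
- ctrl.hand_in(): hands the job in, once; it reports no verdict.
The state is a dict: "time_s": time; "q": joint angles; "dq": joint speeds; "joint_efforts": joint torques, N m; "eef_pos": TCP position; "eef_rot": TCP orientation; "wrist_force": force on the tool from outside, world axes, zero at the start; "torque": the same for the moment, N m; "opening": opening from 0.0 (shut) to 1.0 (fully open).
Only numpy, scipy, OpenCV 4.12 (cv2) and the standard library are available. Lean on these libraries where they do the work, as an engineer would, in place of code of your own. Each camera call takes 0.05 s, during which the arm holds its last target. There are 200 camera calls.

## Working session

There is one attempt and no reset: what is moved stays moved. The work goes in short steps, Python scripts to look and compute and a tool call to move; the robot and the scene stay as the last step left them, time stands still between calls to the robot, and variables do not carry over. Pictures are saved under pics/ and viewed, about 8 in all and at most 12, crops included, and the job is handed in when it is done.

Besides the shell and the picture viewer there is one more tool, called after "Emit:" by a JSON object that holds its "name" and its "arguments", one argument or row to a line. step_arm: Moves the arm, as the interface text tells. Its arguments: {"type":"object","properties":{"motion":{"type":"array","items":{"type":"array","items":{"type":"number"}}}},"required":["motion"]}

```bash
mkdir -p pics; ls
python3 - <<'E'
from bench import ctrl
import cv2,numpy as np
for n in ("top","scene"):
    p,d=ctrl.camera(n); cv2.imwrite(f"pics/{n}0.png",p[:,:,::-1]); np.save(f"{n}0.npy",d)
    i=ctrl.camera_info(n); print(n,{k:np.round(v,4).tolist() for k,v in i.items()})
print(ctrl.camera_info("wrist"));print(ctrl.get_obs())
E
```

```text
pics
top {'fx': 461.9516, 'fy': 461.9516, 'cx': 324.1116, 'cy': 239.374, 'T': [[0.0271, -0.997, 0.0724, 0.4434], [-0.9995, -0.0281, -0.0127, 0.1672], [0.0147, -0.072, -0.9973, 1.4046], [0.0, 0.0, 0.0, 1.0]]}
scene {'fx': 547.7271, 'fy': 547.7271, 'cx': 323.4508, 'cy': 237.8917, 'T': [[0.8349, 0.4491, -0.3182, 0.9675], [0.5502, -0.6632, 0.5074, -0.5222], [0.0169, -0.5987, -0.8008, 1.1271], [0.0, 0.0, 0.0, 1.0]]}
{'fx': 339.0076738476089, 'fy': 339.0076738476089, 'cx': 318.1952577382309, 'cy': 235.44226383533777, 'hand_eye': array([[ 3.93128097e-04, -2.64194483e-01,  9.64469347e-01,
        -1.41561114e-01],
       [ 9.99999894e-01, -1.26950217e-04, -4.42385861e-04,
        -1.07984972e-03],
       [ 2.39315497e-04,  9.64469418e-01,  2.64194405e-01,
        -6.70151641e-02],
       [ 0.00000000e+00,  0.00000000e+00,  0.00000000e+00,
         1.00000000e+00]])}
{'time_s': 0.1, 'q': array([ 1.11569133e+00,  1.81463142e-01,  1.60785443e+00, -2.00392326e-05,
        1.35383073e+00, -2.06313436e-01]), 'dq': array([-1.15058395e-03, -1.42442808e-03, -7.08540720e-04,  9.12103126e-05,
       -1.02928143e-03,  1.46851852e-04]), 'joint_efforts': array([-1.20319683e-04, -4.45875478e+01, -3.52238560e+01, -3.74088186e-04,
        4.12447873e-03, -3.08349092e-05]), 'eef_pos': array([0.14136512, 0.55685661, 0.23050218]), 'eef_rot': array([ 0.70147076,  0.08721043,  0.70181487, -0.08825532]), 'wrist_force': array([-0.19681748, -0.47046385, -0.50602827]), 'torque': array([-0.00259498,  0.02292907,  0.04227586]), 'opening': 0.9989319202476316}
```

View pics/top0.png

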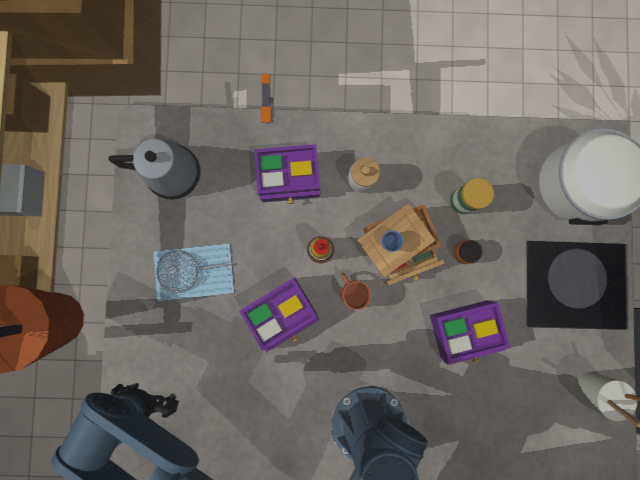

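View pics/scene0.png

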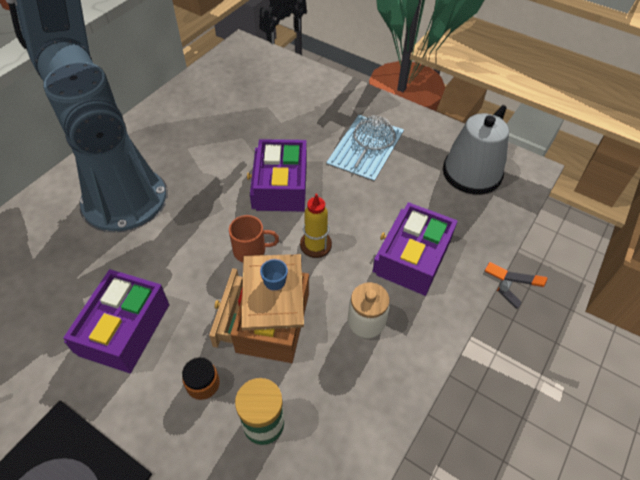

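Top view: the chest with its askew lid is near px (402,243), with the drawer open toward the robot (lower right). The mug is at (355,293), the pot at (468,251), the bottle at (320,248), the jar at (365,175) and the tin at (473,196). I'll get rough positions next, then use the wrist camera.

```bash
cat > h.py <<'E'
from bench import ctrl
import cv2,numpy as np
from scipy.spatial.transform import Rotation as R
def tool():
    o=ctrl.get_obs(); T=np.eye(4); T[:3,:3]=R.from_quat(np.roll(o["eef_rot"],-1)).as_matrix(); T[:3,3]=o["eef_pos"]; return T
def camT(n):
    i=ctrl.camera_info(n)
    return i, (i["T"] if "T" in i else tool()@i["hand_eye"])
def ray(i,T,px,z):
    px=np.atleast_2d(np.asarray(px,float)); d=np.c_[(px[:,0]-i["cx"])/i["fx"],(px[:,1]-i["cy"])/i["fy"],np.ones(len(px))]@T[:3,:3].T
    return T[:3,3]+d*((z-T[2,3])/d[:,2])[:,None]
def cloud(i,T,d):
    v,u=np.mgrid[:d.shape[0],:d.shape[1]]
    P=np.stack([(u-i["cx"])/i["fx"]*d,(v-i["cy"])/i["fy"]*d,d],-1)@T[:3,:3].T+T[:3,3]
    P[d==0]=np.nan; return P
def proj(i,T,P):
    c=(np.atleast_2d(P)-T[:3,3])@T[:3,:3]; return np.c_[c[:,0]/c[:,2]*i["fx"]+i["cx"],c[:,1]/c[:,2]*i["fy"]+i["cy"]]
E
python3 - <<'E'
from h import *
i,T=camT("top"); d=np.load("top0.npy"); P=cloud(i,T,d)
m=(np.abs(P[...,2]-.104)<.006).astype(np.uint8); m[:200]=0;m[290:]=0;m[:,:350]=0;m[:,455:]=0
c=max(cv2.findContours(m,0,1)[0],key=cv2.contourArea); r=cv2.minAreaRect(c); b=cv2.boxPoints(r); print(np.round(b),ray(i,T,b,.104).round(3))
for n,px,z in [("mug",(355,293),.09),("pot",(468,251),.066),("bottle",(320,248),.15),("jar",(365,175),.11),("tin",(478,195),.137),("cup",(392,241),.149)]: print(n,ray(i,T,px,z).round(3), P[px[1],px[0]].round(3))
im=cv2.imread("pics/top0.png")[190:310,290:500]; s=cv2.imread("pics/scene0.png")[210:400,160:400]
a=cv2.resize(im,(700,400),interpolation=2); cv2.imwrite("pics/c0.png",a)
E
```

```text
[[357. 240.]
 [409. 203.]
 [435. 240.]
 [384. 277.]] [[ 0.54   0.058  0.104]
 [ 0.649 -0.087  0.104]
 [ 0.544 -0.164  0.104]
 [ 0.437 -0.02   0.104]]
mug [[0.389 0.059 0.09 ]] [0.385 0.052 0.002]
pot [[ 0.518 -0.27   0.066]] [ 0.518 -0.269  0.069]
bottle [[0.511 0.162 0.15 ]] [0.509 0.162 0.179]
jar [[0.724 0.04  0.11 ]] [0.723 0.04  0.117]
tin [[ 0.671 -0.274  0.137]] [ 0.671 -0.274  0.138]
cup [[ 0.535 -0.034  0.149]] [ 0.538 -0.041  0.107]
```

View pics/c0.png

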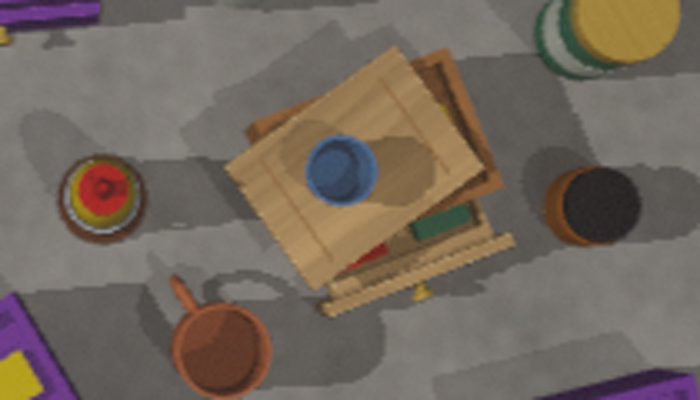

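The crop shows the drawer front running from about px (387,283) to (444,262), the knob at (417,278), and the lid turned about 16° relative to the chest. Next I'll compute a move for a wrist-camera view over the chest.

```bash
cat >> h.py <<'E'
def frame(x,z,p):
    x=np.array(x,float);x/=np.linalg.norm(x);z=np.array(z,float);z-=x*(x@z);z/=np.linalg.norm(z)
    T=np.eye(4);T[:3,:3]=np.c_[x,np.cross(z,x),z];T[:3,3]=p;return T
def go(T,ref=None):
    D=np.linalg.inv(tool() if ref is None else ref)@T
    print("mm",(D[:3,3]*1e3).round(1),"deg",R.from_matrix(D[:3,:3]).as_rotvec(degrees=True).round(1))
E
python3 - <<'E'
from h import *
T=tool();print(T.round(3))
i,Tc=camT("top")
print("front ends z.061",ray(i,Tc,[(387.5,283),(443.6,262)],.061).round(3))
for n,p in dict(backR=(424,205.6),frontR=(440,245.5),backL=(365,229)).items(): print(n,ray(i,Tc,p,.09).round(3))
# tool down; tool z along chest x-ish (camera behind toward robot) keep tool z
go(frame((0,0,-1),(.94,.35,0),(.43,-.08,.30)))
go(frame((0,0,-1),(-.94,-.35,0),(.43,-.08,.30)))
E
```

```text
[[-0.001  0.246  0.969  0.141]
 [-0.001  0.969 -0.246  0.557]
 [-1.    -0.002 -0.     0.231]
 [ 0.     0.     0.     1.   ]]
front ends z.061 [[ 0.419 -0.037  0.061]
 [ 0.485 -0.2    0.061]]
backR [[ 0.644 -0.134  0.09 ]]
frontR [[ 0.531 -0.181  0.09 ]]
backL [[0.572 0.034 0.09 ]]
mm [ -68.8 -546.3  436.5] deg [-34.7  -0.    0.1]
mm [ -68.8 -546.3  436.5] deg [1.453e+02 1.000e-01 1.000e-01]
```

Emit:
{"name": "step_arm", "arguments": {
  "motion": [
    [-70, -550, 450, -35, 0, 0, 255],
    [-70, -550, 450, -35, 0, 0, 255],
    [-70, -550, 450, -35, 0, 0, 255],
    [-70, -550, 450, -35, 0, 0, 255],
    [-70, -550, 450, -35, 0, 0, 255],
    [-70, -550, 450, -35, 0, 0, 255],
    [-70, -550, 450, -35, 0, 0, 255],
    [-70, -550, 450, -35, 0, 0, 255],
    [-70, -550, 450, -35, 0, 0, 255],
    [-70, -550, 450, -35, 0, 0, 255]
  ]
}}

```text
time_s: 1.35
eef_pos: [0.3999, 0.0033, 0.2916]
eef_rot: [0.696, -0.127, 0.695, 0.127]
wrist_force: [1.2, 0.4, -0.8]
opening: -0.001
```

Emit:
{"name": "step_arm", "arguments": {
  "motion": [
    [-8, -90, 9, 0, 0, 0, 255],
    [-8, -90, 9, 0, 0, 0, 255],
    [-8, -90, 9, 0, 0, 0, 255],
    [-8, -90, 9, 0, 0, 0, 255]
  ]
}}

```text
time_s: 1.85
eef_pos: [0.4393, -0.0749, 0.2989]
eef_rot: [0.695, -0.127, 0.696, 0.128]
wrist_force: [0.3, -0.2, -0.9]
opening: 0.004
```

Run:
```python
from h import *
o=ctrl.get_obs();print(o["eef_pos"].round(4))
i,T=camT("wrist"); p,d=ctrl.camera("wrist"); np.savez("w1.npz",p=p,d=d,T=T)
cv2.imwrite("pics/w1.png",p[:,:,::-1])
```

```text
[ 0.4393 -0.0749  0.2989]
```

View pics/w1.png

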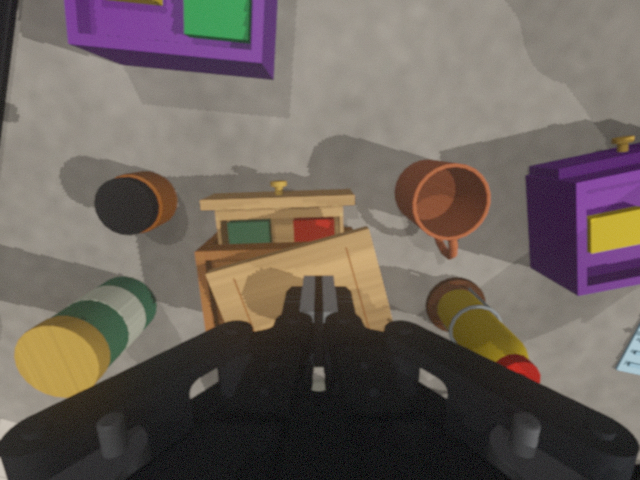

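Wrist view: the drawer panel's top runs (201,203)–(354,195), the knob is at (280,186), the chest's front-right corner at (197,252), the mug at (443,202) and the pot at (130,205). The drawer is clear of both. Next I'll fit the chest and lid poses from depth-height masks.

Run:
```python
from h import *
w=np.load("w1.npz");i=ctrl.camera_info("wrist");P=cloud(i,w["T"],w["d"])
def show(P,z0,z1,xr,n):
    m=((P[...,2]>z0)&(P[...,2]<z1)&(P[...,0]>xr[0])&(P[...,0]<xr[1])&(P[...,1]>xr[2])&(P[...,1]<xr[3])).astype(np.uint8)
    if not m.any(): print(n,0);return
    c=max(cv2.findContours(m,0,1)[0],key=cv2.contourArea).reshape(-1,2); q=P[c[:,1],c[:,0]]
    r=cv2.minAreaRect((q[:,:2]*1000).astype(np.float32)); print(n,len(c),"z",np.median(P[...,2][m>0]).round(4),np.round(r[0],1),np.round(r[1],1),round(r[2],1)); print(cv2.boxPoints(r).round(1).tolist())
show(P,.056,.066,(.38,.55,-.25,.03),"panel")
show(P,.100,.108,(.4,.7,-.22,.1),"lid")
show(P,.085,.095,(.4,.7,-.22,.1),"chest")
show(P,.08,.1,(.3,.47,.0,.12),"mug")
show(P,.06,.075,(.45,.6,-.35,-.22),"pot")
print("counter z",np.nanmedian(P[60:150,300:400,2]))
i,T=camT("top");P=cloud(i,T,np.load("top0.npy"))
show(P,.056,.066,(.38,.55,-.25,.03),"panel")
show(P,.100,.108,(.4,.7,-.22,.1),"lid")
```

```text
panel 325 z 0.06 [ 453.6 -120.3] [ 12.5 175.1] 22.7
[[414.1000061035156, -41.900001525878906], [481.6000061035156, -203.5], [493.1000061035156, -198.6999969482422], [425.6000061035156, -37.099998474121094]]
lid 541 z 0.1029 [537.9 -57.6] [119.  180.2] 36.9
[[436.29998779296875, -21.200000762939453], [544.4000244140625, -165.3000030517578], [639.5999755859375, -93.9000015258789], [531.4000244140625, 50.20000076293945]]
chest 564 z 0.0889 [ 505.6 -117.9] [ 82.9 221.6] 55.9
[[390.6000061035156, -90.0], [574.0, -214.39999389648438], [620.5999755859375, -145.8000030517578], [437.1000061035156, -21.399999618530273]]
mug 224 z 0.0882 [383.3  52.2] [80.8 81.2] 11.5
[[335.6000061035156, 83.9000015258789], [351.79998779296875, 4.300000190734863], [431.0, 20.399999618530273], [414.79998779296875, 100.0]]
pot 169 z 0.0649 [ 518.4 -279.3] [64.9 64.7] 83.7
[[482.70001220703125, -308.0], [547.0, -315.1000061035156], [554.2000122070312, -250.60000610351562], [489.79998779296875, -243.5]]
counter z -0.0009939217216516916
panel 128 z 0.0611 [ 454.7 -118.9] [ 15.  176.1] 22.5
[[414.1000061035156, -40.400001525878906], [481.3999938964844, -203.1999969482422], [495.20001220703125, -197.39999389648438], [428.0, -34.599998474121094]]
lid 188 z 0.1038 [542.4 -53.8] [130.1 180.8] 36.9
[[436.20001220703125, -20.5], [544.7000122070312, -165.10000610351562], [648.7000122070312, -87.0], [540.2000122070312, 57.599998474121094]]
```

```bash
cat >> h.py <<'E'
YAW=np.radians(22.6); C0=np.array([.558,-.076])
def w(X,Y,z,yaw=None,c=None):
    a=YAW if yaw is None else yaw; c=C0 if c is None else c
    return np.r_[c+np.array([[np.cos(a),-np.sin(a)],[np.sin(a),np.cos(a)]])@(X,Y),z]
def tf(X,Y,z,tilt=0,rot=0,yaw=None,c=None):
    """tool pose in chest frame: tool z toward chest azimuth rot, tilted back by tilt deg"""
    a=(YAW if yaw is None else yaw)+np.radians(rot);t=np.radians(tilt);h=np.array([np.cos(a),np.sin(a),0])
    return frame(np.sin(t)*h-[0,0,np.cos(t)],h,w(X,Y,z,yaw,c))
E
python3 - <<'E'
from h import *
A=tf(-.16,0,.12,10);B=tf(-.16,0,.036,10);go(A);go(B,A);go(tf(-.1,0,.036,10),B)
i,T=camT("top");P=cloud(i,T,np.load("top0.npy"));m=(P[...,2]>.03)&(P[...,0]>.2)&(P[...,0]<.37)&(P[...,1]<-.1)&(P[...,1]>-.3)
q=P[m];print(len(q),q[:,2].max(),q[q[:,0].argmax()],q[q[:,1].argmax()])
E
```

```text
mm [179.  -48.6 -49.4] deg [ -1.8 -10.    0.1]
mm [ 82.7   0.  -14.6] deg [ 0. -0.  0.]
mm [10.4 -0.  59.1] deg [ 0. -0.  0.]
2138 0.10015941210308599 [ 0.36127249 -0.29957385  0.04060226] [ 0.32645182 -0.17443745  0.04611555]
```

Emit:
{"name": "step_arm", "arguments": {
  "motion": [
    [60, -49, -49, -2, -10, 0, 255],
    [60, -49, -49, -2, -10, 0, 255],
    [120, -49, -49, -2, -10, 0, 255],
    [179, -49, -49, -2, -10, 0, 255],
    [179, -49, -49, -2, -10, 0, 255],
    [179, -49, -49, -2, -10, 0, 255]
  ]
}}

```text
time_s: 2.65
eef_pos: [0.4125, -0.1389, 0.1224]
eef_rot: [0.752, -0.129, 0.629, 0.15]
wrist_force: [-0.5, -0.3, -0.3]
opening: -0.001
```

Emit:
{"name": "step_arm", "arguments": {
  "motion": [
    [45, 0, -8, 0, 0, 0, 255],
    [83, 0, -15, 0, 0, 0, 255],
    [83, 0, -15, 0, 0, 0, 255]
  ]
}}

```text
time_s: 3.02
eef_pos: [0.4113, -0.1388, 0.0364]
eef_rot: [0.751, -0.128, 0.63, 0.151]
wrist_force: [0.4, 0.4, -0.7]
opening: 0.0
```

Run:
```python
from h import *
o=ctrl.get_obs();print(o["eef_pos"].round(4),o["wrist_force"].round(1));go(tf(-.1,0,.036,10));go(tf(-.145,0,.036,10))
```

```text
[ 0.4113 -0.1388  0.0364] [ 0.4  0.4 -0.7]
mm [10.8  1.4 58.6] deg [ 0.2 -0.   0.1]
mm [ 3.   1.6 14.3] deg [ 0.2 -0.   0.1]
```

Emit:
{"name": "step_arm", "arguments": {
  "motion": [
    [2, 1, 10, 0, 0, 0, 255],
    [3, 1, 16, 0, 0, 0, 255],
    [4, 1, 22, 0, 0, 0, 255],
    [5, 1, 28, 0, 0, 0, 255],
    [6, 1, 34, 0, 0, 0, 255],
    [7, 1, 39, 0, 0, 0, 255],
    [8, 1, 43, 0, 0, 0, 255],
    [9, 1, 47, 0, 0, 0, 255],
    [9, 1, 50, 0, 0, 0, 255],
    [9, 1, 50, 0, 0, 0, 255]
  ]
}}

```text
time_s: 4.28
eef_pos: [0.4575, -0.1185, 0.0356]
eef_rot: [0.751, -0.128, 0.63, 0.15]
wrist_force: [-0.1, 0.1, 0.1]
opening: 0.001
```

Emit:
{"name": "step_arm", "arguments": {
  "motion": [
    [0, 0, 2, 0, 0, 0, 255],
    [1, 0, 4, 0, 0, 0, 255],
    [1, 0, 6, 0, 0, 0, 255],
    [1, 0, 6, 0, 0, 0, 255]
  ]
}}

```text
time_s: 4.78
eef_pos: [0.4619, -0.1166, 0.0355]
eef_rot: [0.75, -0.128, 0.631, 0.15]
wrist_force: [-9.6, -5.8, 3.5]
opening: 0.0
```

Emit:
{"name": "step_arm", "arguments": {
  "motion": [
    [0, 0, 1, 0, 0, 0, 255],
    [0, 0, 2, 0, 0, 0, 255],
    [0, 0, 2, 0, 0, 0, 255]
  ]
}}

```text
time_s: 5.15
eef_pos: [0.4621, -0.1165, 0.0354]
eef_rot: [0.749, -0.129, 0.632, 0.151]
wrist_force: [-20.4, -12.0, 8.9]
opening: -0.003
```

Emit:
{"name": "step_arm", "arguments": {
  "motion": [
    [-5, 0, -30, 0, 0, 0, 255],
    [-65, 0, -30, 0, 0, 0, 255],
    [-125, 0, -20, 0, 0, 0, 255],
    [-185, 0, -20, 0, 0, 0, 255],
    [-245, 0, 0, 0, 0, 0, 255],
    [-255, 0, 0, 0, 0, 0, 255],
    [-255, 0, 0, 0, 0, 0, 255]
  ]
}}

```text
time_s: 6.02
eef_pos: [0.4243, -0.1319, 0.2879]
eef_rot: [0.752, -0.128, 0.629, 0.15]
wrist_force: [0.4, 0.8, -0.2]
opening: -0.002
```

Run:
```python
from h import *
o=ctrl.get_obs();print(o["eef_pos"].round(4),o["wrist_force"].round(1));go(tf(.11,0,.30,0))
```

```text
[ 0.4243 -0.1319  0.2879] [ 0.4  0.8 -0.2]
mm [ 32.6  -0.5 253.1] deg [ 0.2 10.1  0.2]
```

Emit:
{"name": "step_arm", "arguments": {
  "motion": [
    [33, 0, 253, 0, 10, 0, 255],
    [33, 0, 253, 0, 10, 0, 255],
    [33, 0, 253, 0, 10, 0, 255],
    [33, 0, 253, 0, 10, 0, 255],
    [33, 0, 253, 0, 10, 0, 255],
    [33, 0, 253, 0, 10, 0, 255]
  ]
}}

```text
time_s: 6.78
eef_pos: [0.658, -0.033, 0.2956]
eef_rot: [0.692, -0.14, 0.695, 0.139]
wrist_force: [-0.0, -0.6, -0.2]
opening: 0.002
```

```bash
cat > meas.py <<'E'
from h import *
import sys
def box(P,z0,z1,xr,n):
    m=((P[...,2]>z0)&(P[...,2]<z1)&(P[...,0]>xr[0])&(P[...,0]<xr[1])&(P[...,1]>xr[2])&(P[...,1]<xr[3])).astype(np.uint8)
    if not m.any(): print(n,0);return
    c=max(cv2.findContours(m,0,1)[0],key=cv2.contourArea).reshape(-1,2); q=P[c[:,1],c[:,0]]
    r=cv2.minAreaRect((q[:,:2]*1000).astype(np.float32)); print(n,"z",np.median(P[...,2][m>0]).round(4),np.round(r[0],1),np.round(r[1],1),round(r[2],1),cv2.boxPoints(r).round(1).tolist())
if __name__=="__main__":
    o=ctrl.get_obs();print(o["eef_pos"].round(4),o["wrist_force"].round(1))
    i,T=camT("wrist"); p,d=ctrl.camera("wrist"); np.savez(sys.argv[1]+".npz",p=p,d=d,T=T)
    cv2.imwrite("pics/"+sys.argv[1]+".png",p[:,:,::-1])
    P=cloud(i,T,d)
    box(P,.056,.066,(.38,.55,-.25,.03),"panel")
    box(P,.099,.108,(.4,.72,-.22,.1),"lid")
    box(P,.084,.094,(.4,.72,-.22,.1),"chest")
E
python3 meas.py w2
```

```text
[ 0.658  -0.033   0.2956] [-0.  -0.6 -0.2]
panel z 0.06 [ 503.6 -148.1] [ 3.  84.9] 23.0 [[485.70001220703125, -109.69999694824219], [518.9000244140625, -187.8000030517578], [521.5999755859375, -186.60000610351562], [488.3999938964844, -108.5]]
lid z 0.1031 [542.8 -54. ] [130.3 180.2] 37.0 [[436.6000061035156, -21.200000762939453], [544.9000244140625, -165.1999969482422], [649.0, -86.80000305175781], [540.7000122070312, 57.099998474121094]]
chest z 0.0889 [ 575.3 -124.4] [130.   78.7] 22.7 [[500.20001220703125, -113.19999694824219], [530.5, -185.8000030517578], [650.4000244140625, -135.60000610351562], [620.0999755859375, -63.0]]
```

View pics/w2.png

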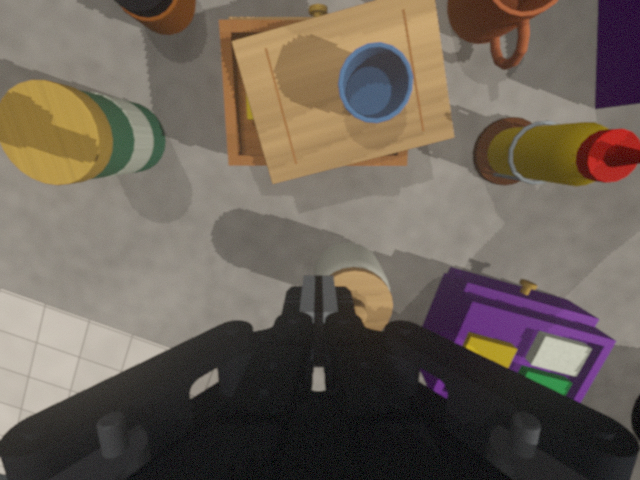

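Wrist view 2: the drawer's panel sits against the chest front, its outer face about 76.4 mm from the chest centre against 77 expected, so it's home. The lid lies X −2.8, Y +26.8 mm and +14.3° from the chest. The cup is at px (376,83), the bottle at (510,150) and the jar at (360,295). I'll push the lid's left end with the two open fingers as a fence.

```bash
sed -i 's/^YAW=.*/YAW=np.radians(22.7); C0=np.array([.5557,-.0777])/' h.py
python3 - <<'E'
from h import *
print(ctrl.get_obs()["q"].round(2))
A=tf(-.008,.152,.30,0,-90);B=tf(-.008,.152,.072,0,-90);go(A);go(B,A)
i=ctrl.camera_info("wrist");f=np.load("w2.npz");P=cloud(i,f["T"],f["d"])
c=(P[...,:2]-C0)@np.array([[np.cos(YAW),-np.sin(YAW)],[np.sin(YAW),np.cos(YAW)]])
m=(P[...,2]>.135)&(P[...,2]<.16)&(np.abs(c).max(-1)<.1); q=c[m]*1000; print("cup rim",len(q),q.min(0),q.max(0),cv2.minEnclosingCircle(q.astype(np.float32)))
m=(c[...,1]>.17)&(c[...,1]<.3)&(np.abs(c[...,0])<.12)&(P[...,2]>.02)
for a,b in ((.02,.1),(.1,.15),(.15,.175),(.175,.21)):
    k=m&(P[...,2]>a)&(P[...,2]<b); print(a,(c[k]*1000).min(0).round() if k.any() else 0,(c[k]*1000).max(0).round() if k.any() else 0)
E
```

```text
[-0.23  0.32  1.3  -0.    1.52 -2.2 ]
mm [  -3.   150.7 -119.1] deg [90.  -0.1  0.2]
mm [228.   0.   0.] deg [0. 0. 0.]
cup rim 1854 [-31.38625357  16.45446239] [27.3096412  75.39669612] ((-1.8907954692840576, 46.137332916259766), 29.711097717285156)
0.02 [-105.  170.] [ 86. 247.]
0.1 [ 26. 205.] [ 81. 246.]
0.15 [ 33. 213.] [ 74. 254.]
0.175 [ 47. 226.] [ 60. 236.]
```

Emit:
{"name": "step_arm", "arguments": {
  "motion": [
    [-5, 30, -20, 10, 0, 0, 40],
    [-5, 60, -45, 20, 0, 0, 40],
    [-5, 90, -70, 30, 0, 0, 40],
    [-3, 120, -95, 40, 0, 0, 40],
    [-3, 150, -119, 50, 0, 0, 40],
    [-3, 150, -119, 60, 0, 0, 40],
    [-3, 150, -119, 70, 0, 0, 40],
    [-3, 150, -119, 80, 0, 0, 40],
    [-3, 150, -119, 90, 0, 0, 40],
    [-3, 150, -119, 90, 0, 0, 40]
  ]
}}

```text
time_s: 8.07
eef_pos: [0.4902, 0.0583, 0.3016]
eef_rot: [0.59, 0.391, 0.588, -0.392]
wrist_force: [0.3, 0.9, 0.0]
opening: 0.841
```

Run:
```python
from h import *
print(ctrl.get_obs()["q"].round(2),ctrl.get_obs()["opening"])
go(tf(-.008,.152,.072,0,-90))
```

```text
[-0.12 -0.06  1.72 -0.    1.48 -0.52] 0.8414234113281639
mm [ 2.296e+02 -2.000e-01 -2.100e+00] deg [ 0.   0.2 -0. ]
```

Emit:
{"name": "step_arm", "arguments": {
  "motion": [
    [60, 0, -2, 0, 0, 0, 40],
    [120, 0, -2, 0, 0, 0, 40],
    [175, 0, -2, 0, 0, 0, 40],
    [215, 0, -2, 0, 0, 0, 40],
    [229, 0, -2, 0, 0, 0, 40],
    [229, 0, -2, 0, 0, 0, 40]
  ]
}}

```text
time_s: 8.82
eef_pos: [0.4905, 0.0599, 0.0725]
eef_rot: [0.59, 0.391, 0.588, -0.392]
wrist_force: [0.5, -0.2, -0.1]
opening: 0.847
```

Emit:
{"name": "step_arm", "arguments": {
  "motion": [
    [0, 0, 5, 0, 0, 0, 40],
    [0, 0, 8, 0, 0, 0, 40],
    [0, 0, 11, 0, 0, 0, 40],
    [0, 0, 14, 0, 0, 0, 40],
    [0, 0, 17, 0, 0, 0, 40],
    [0, 0, 20, 0, 0, 0, 40],
    [0, 0, 23, 0, 0, 0, 40],
    [0, 0, 26, 0, 0, 0, 40],
    [0, 0, 29, 0, 0, 0, 40],
    [0, 0, 32, 0, 0, 0, 40]
  ]
}}

```text
time_s: 10.07
eef_pos: [0.5032, 0.0305, 0.0724]
eef_rot: [0.59, 0.391, 0.588, -0.392]
wrist_force: [-0.8, 4.6, 3.5]
opening: 0.838
```

Emit:
{"name": "step_arm", "arguments": {
  "motion": [
    [0, 0, 3, 0, 0, 0, 40],
    [0, 0, 6, 0, 0, 0, 40],
    [0, 0, 9, 0, 0, 0, 40],
    [0, 0, 11, 0, 0, 0, 40],
    [0, 0, 11, 0, 0, 0, 40]
  ]
}}

```text
time_s: 10.7
eef_pos: [0.5073, 0.0201, 0.0724]
eef_rot: [0.59, 0.391, 0.588, -0.392]
wrist_force: [-0.4, 2.5, 0.5]
opening: 0.85
```

Run:
```python
from meas import *
i,T=camT("top");p,d=ctrl.camera("top");P=cloud(i,T,d);box(P,.098,.109,(.4,.72,-.25,.06),"lid")
p2,_=ctrl.camera("scene")
cv2.imwrite("pics/c3.png",np.hstack([cv2.resize(p[180:300,320:480],(400,300)),cv2.resize(p2[200:380,180:420],(400,300))])[:,:,::-1])
go(tf(-.008,.10,.072,0,-90))
```

```text
lid z 0.1036 [ 558.5 -106.9] [130.1 124. ] 31.2 [[470.79998779296875, -87.5999984741211], [535.0, -193.60000610351562], [646.2999877929688, -126.19999694824219], [582.0, -20.200000762939453]]
mm [ 0.3 -1.   8.9] deg [0.  0.2 0. ]
```

View pics/c3.png

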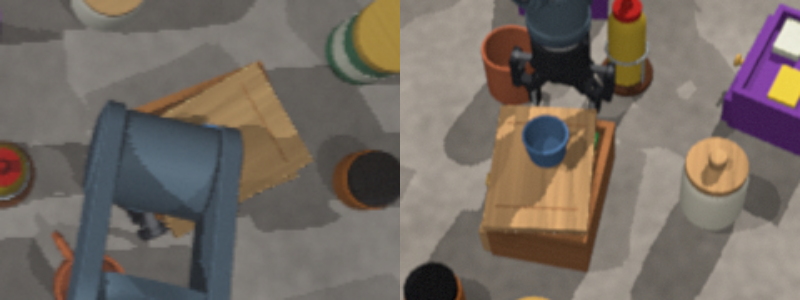

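The wrist link hides part of the top view. The visible part puts the lid at about 31° (8.5° too much), Y≈0 and X≈−13 relative to the chest. The cup is standing. A front fence push with the left finger leading should fix both the rotation and X.

Emit:
{"name": "step_arm", "arguments": {
  "motion": [
    [0, 0, -15, 0, 0, 0, 40],
    [-60, 0, -20, 0, 0, 0, 40],
    [-120, 0, -20, 0, 0, 0, 40],
    [-170, 0, -20, 0, 0, 0, 40],
    [-170, 0, -20, 0, 0, 0, 40]
  ]
}}

```text
time_s: 11.42
eef_pos: [0.5017, 0.0395, 0.2471]
eef_rot: [0.593, 0.392, 0.585, -0.391]
wrist_force: [-0.3, 0.6, -0.1]
opening: 0.839
```

Run:
```python
from h import *
A=tf(-.112,.01,.24);go(A);go(tf(-.112,.01,.082),A)
i,T=camT("top");p,d=ctrl.camera("top")
print(ctrl.get_obs()["q"].round(2))
```

```text
mm [   7.3 -107.6  118.8] deg [-89.9   0.7   0. ]
mm [158.   0.  -0.] deg [0. 0. 0.]
[-0.16 -0.    1.78 -0.    1.36 -0.55]
```

Emit:
{"name": "step_arm", "arguments": {
  "motion": [
    [7, -20, 20, -10, 0, 0, 40],
    [7, -40, 40, -20, 0, 0, 40],
    [7, -60, 65, -30, 0, 0, 40],
    [7, -85, 90, -40, 0, 0, 40],
    [7, -107, 119, -50, 0, 0, 40],
    [7, -107, 119, -60, 0, 0, 40],
    [7, -107, 119, -70, 0, 0, 40],
    [7, -107, 119, -80, 0, 0, 40],
    [7, -107, 119, -90, 0, 0, 40],
    [7, -107, 119, -90, 0, 0, 40]
  ]
}}

```text
time_s: 12.72
eef_pos: [0.4457, -0.111, 0.2339]
eef_rot: [0.693, -0.139, 0.694, 0.139]
wrist_force: [-0.5, 1.0, -0.8]
opening: 0.839
```

Run:
```python
from h import *
from meas import box
go(tf(-.112,.01,.082))
i,T=camT("top");p,d=ctrl.camera("top");P=cloud(i,T,d);box(P,.098,.109,(.4,.72,-.25,.08),"lid")
```

```text
mm [151.9  -1.7   2.7] deg [-0.1 -0.1  0. ]
lid z 0.1037 [544.2 -82.8] [129.9 181.3] 31.1 [[441.79998779296875, -38.79999923706055], [535.4000244140625, -194.0], [646.5999755859375, -126.9000015258789], [553.0, 28.299999237060547]]
```

Emit:
{"name": "step_arm", "arguments": {
  "motion": [
    [60, -1, 2, 0, 0, 0, 40],
    [115, -1, 2, 0, 0, 0, 40],
    [145, -1, 2, 0, 0, 0, 40],
    [152, -1, 2, 0, 0, 0, 40],
    [152, -1, 2, 0, 0, 0, 40]
  ]
}}

```text
time_s: 13.4
eef_pos: [0.4492, -0.1123, 0.084]
eef_rot: [0.693, -0.14, 0.693, 0.138]
wrist_force: [0.3, 0.6, 0.4]
opening: 0.842
```

Emit:
{"name": "step_arm", "arguments": {
  "motion": [
    [0, 0, 6, 0, 0, 0, 40],
    [0, 0, 10, 0, 0, 0, 40],
    [0, 0, 13, 0, 0, 0, 40],
    [0, 0, 16, 0, 0, 0, 40],
    [0, 0, 19, 0, 0, 0, 40],
    [0, 0, 22, 0, 0, 0, 40],
    [0, 0, 25, 0, 0, 0, 40],
    [0, 0, 28, 0, 0, 0, 40],
    [0, 0, 30, 0, 0, 0, 40],
    [0, 0, 30, 0, 0, 0, 40]
  ]
}}

```text
time_s: 14.65
eef_pos: [0.4772, -0.1006, 0.0837]
eef_rot: [0.694, -0.14, 0.693, 0.138]
wrist_force: [-1.6, -0.1, -0.3]
opening: 0.839
```

Run:
```python
from h import *
from meas import box
go(tf(-.075,.01,.082))
i,T=camT("top");p,d=ctrl.camera("top");P=cloud(i,T,d);box(P,.098,.109,(.4,.72,-.25,.08),"lid")
cv2.imwrite("pics/c4.png",cv2.resize(p[180:300,320:480],(640,480))[:,:,::-1])
```

```text
mm [1.7 0.8 6.3] deg [0.  0.  0.2]
lid z 0.1038 [556.6 -81.1] [130.  180.8] 28.1 [[456.70001220703125, -32.0], [541.9000244140625, -191.39999389648438], [656.5, -130.1999969482422], [571.2999877929688, 29.299999237060547]]
```

View pics/c4.png

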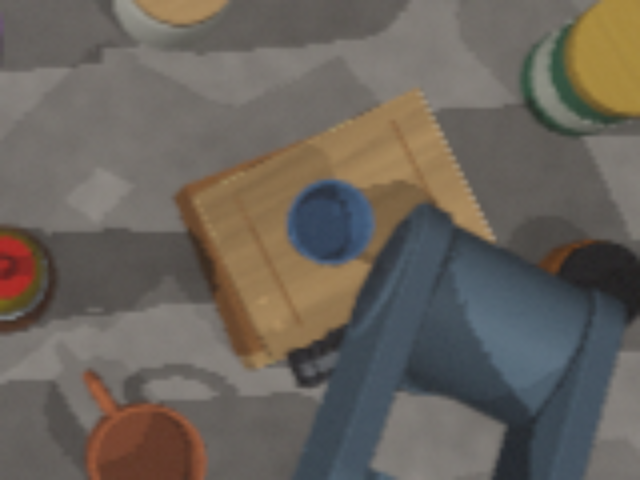

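The top view shows the lid nearly centred (X≈−0.5, Y≈−3.5) but still +5.4°, with the cup standing at crop px (330,222). I'll shift the fence left for more leverage and keep pushing until both fingers touch, then slide the lid back square from behind.

Emit:
{"name": "step_arm", "arguments": {
  "motion": [
    [0, 0, -8, 0, 0, 0, 40],
    [0, 20, -8, 0, 0, 0, 40],
    [0, 28, -8, 0, 0, 0, 40],
    [0, 28, -2, 0, 0, 0, 40],
    [0, 28, 1, 0, 0, 0, 40],
    [0, 28, 4, 0, 0, 0, 40],
    [0, 28, 7, 0, 0, 0, 40],
    [0, 28, 10, 0, 0, 0, 40],
    [0, 28, 13, 0, 0, 0, 40],
    [0, 28, 13, 0, 0, 0, 40]
  ]
}}

```text
time_s: 15.95
eef_pos: [0.4787, -0.07, 0.0838]
eef_rot: [0.694, -0.141, 0.693, 0.138]
wrist_force: [-0.8, 0.4, -0.1]
opening: 0.847
```

```bash
cat > lid.py <<'E'
from meas import *
def lid():
    i,T=camT("top");p,d=ctrl.camera("top");P=cloud(i,T,d)
    m=((abs(P[...,2]-.1035)<.0055)&(abs(P[...,0]-.56)<.16)&(abs(P[...,1]+.08)<.16)).astype(np.uint8)
    c=max(cv2.findContours(m,0,1)[0],key=cv2.contourArea).reshape(-1,2);q=P[c[:,1],c[:,0]]
    r=cv2.minAreaRect((q[:,:2]*1000).astype(np.float32))
    cy,sy=np.cos(YAW),np.sin(YAW); v=(np.array(r[0])-C0*1000)@np.array([[cy,-sy],[sy,cy]])
    print("lid XY",v.round(1),"size",np.round(r[1],1),"rot",round(r[2]-np.degrees(YAW),2))
    t=tool(); u=(t[:2,3]-C0)*1000@np.array([[cy,-sy],[sy,cy]]); print("tcp",u.round(1),t[2,3].round(4),ctrl.get_obs()["wrist_force"].round(1))
    return p
if __name__=="__main__": lid()
E
python3 lid.py
```

```text
lid XY [ 8.4 -9.2] size [129.7 181. ] rot -0.02
tcp [-68.1  36.8] 0.0839 [-0.7 -0.8  0.3]
```

Emit:
{"name": "step_arm", "arguments": {
  "motion": [
    [0, 0, -15, 0, 0, 0, 40],
    [-60, 0, -15, 0, 0, 0, 40],
    [-120, 0, -15, 0, 0, 0, 40],
    [-170, -10, -15, 10, 0, 0, 40],
    [-170, -20, 10, 20, 0, 0, 40],
    [-170, -37, 40, 30, 0, 0, 40],
    [-170, -37, 80, 40, 0, 0, 40],
    [-170, -37, 120, 50, 0, 0, 40],
    [-170, -37, 160, 60, 0, 0, 40],
    [-170, -37, 172, 70, 0, 0, 40]
  ]
}}

```text
time_s: 17.25
eef_pos: [0.6517, -0.0368, 0.2534]
eef_rot: [0.648, 0.284, 0.646, -0.286]
wrist_force: [0.5, 0.6, 0.2]
opening: 0.842
```

Emit:
{"name": "step_arm", "arguments": {
  "motion": [
    [0, 0, 0, 10, 0, 0, 40],
    [0, 0, 0, 20, 0, 0, 40],
    [0, 0, 0, 30, 0, 0, 40],
    [0, 0, 0, 40, 0, 0, 40],
    [0, 0, 0, 50, 0, 0, 40],
    [0, 0, 0, 60, 0, 0, 40],
    [0, 0, 0, 70, 0, 0, 40],
    [0, 0, 0, 80, 0, 0, 40],
    [0, 0, 0, 90, 0, 0, 40],
    [0, 0, 0, 100, 0, 0, 40]
  ]
}}

```text
time_s: 18.5
eef_pos: [0.6502, -0.0378, 0.2539]
eef_rot: [0.198, 0.679, 0.196, -0.679]
wrist_force: [-0.5, 0.2, 0.8]
opening: 0.841
```

Run:
```python
from lid import *
lid(); print(ctrl.get_obs()["q"].round(2)); go(tf(.10,-.004,.084,0,180)); go(tf(.10,-.004,.25,0,180))
```

```text
lid XY [ 40.7 -59.8] size [111.3  92.3] rot 54.15
tcp [102.6   0.3] 0.2539 [-0.1  0.2  0.1]
[-0.24  0.33  1.38 -0.    1.43  0.77]
mm [169.9   3.3   3.2] deg [ 9.3  0.  -0.2]
mm [3.9 3.9 3.2] deg [ 9.3  0.  -0.2]
```

Emit:
{"name": "step_arm", "arguments": {
  "motion": [
    [40, 3, 0, 9.3, 0, 0, 40],
    [95, 3, 0, 9.3, 0, 0, 40],
    [140, 3, 0, 9.3, 0, 0, 40],
    [165, 3, 0, 9.3, 0, 0, 40],
    [170, 3, 0, 9.3, 0, 0, 40],
    [170, 3, 0, 9.3, 0, 0, 40]
  ]
}}

```text
time_s: 19.3
eef_pos: [0.6529, -0.0404, 0.0847]
eef_rot: [0.145, 0.693, 0.143, -0.692]
wrist_force: [-0.4, -0.1, 0.2]
opening: 0.845
```

Emit:
{"name": "step_arm", "arguments": {
  "motion": [
    [0, 0, 5, 0, 0, 0, 40],
    [0, 0, 10, 0, 0, 0, 40],
    [0, 0, 14, 0, 0, 0, 40],
    [0, 0, 17, 0, 0, 0, 40],
    [0, 0, 20, 0, 0, 0, 40],
    [0, 0, 22, 0, 0, 0, 40],
    [0, 0, 24, 0, 0, 0, 40],
    [0, 0, 25, 0, 0, 0, 40],
    [0, 0, 25, 0, 0, 0, 40]
  ]
}}

```text
time_s: 20.42
eef_pos: [0.6298, -0.05, 0.084]
eef_rot: [0.145, 0.693, 0.142, -0.692]
wrist_force: [2.3, 2.0, 0.5]
opening: 0.84
```

Run:
```python
from lid import *
lid(); go(tf(.0765,-.004,.084,0,180))
```

```text
lid XY [ 28.2 -31.8] size [94.4 70.1] rot 54.6
tcp [79. -3.] 0.0839 [2.9 0.4 0.6]
mm [-0.1  1.   2.5] deg [ 0.7 -0.  -0.2]
```

Emit:
{"name": "step_arm", "arguments": {
  "motion": [
    [0, 0, 1, 0.7, 0, 0, 40],
    [0, 0, 2, 0.7, 0, 0, 40],
    [0, 0, 2, 0.7, 0, 0, 40],
    [0, 0, -15, 0.7, 0, 0, 40],
    [-60, 0, -15, 0.7, 0, 0, 40],
    [-120, 0, -15, 0.7, 0, 0, 40],
    [-170, 0, -15, 0.7, 0, 0, 40],
    [-170, 0, -15, 0.7, 0, 0, 40]
  ]
}}

```text
time_s: 21.48
eef_pos: [0.6451, -0.0442, 0.2594]
eef_rot: [0.142, 0.696, 0.137, -0.691]
wrist_force: [0.7, 0.1, -1.0]
opening: 0.846
```

Run:
```python
from lid import *
lid(); A=tf(0,-.135,.25,0,-270);go(A)
```

```text
lid XY [ 11.3 -51.3] size [107.5  96. ] rot -0.11
tcp [94.2 -2.8] 0.2559 [ 0.2  0.6 -1.4]
mm [  6.4 132.2  94.3] deg [90.  -0.3 -0.1]
```

Emit:
{"name": "step_arm", "arguments": {
  "motion": [
    [6, 20, 14, 10, 0, 0, 40],
    [6, 40, 28, 20, 0, 0, 40],
    [6, 60, 42, 30, 0, 0, 40],
    [6, 80, 56, 40, 0, 0, 40],
    [6, 100, 70, 50, 0, 0, 40],
    [6, 120, 85, 60, 0, 0, 40],
    [6, 132, 94, 70, 0, 0, 40],
    [6, 132, 94, 80, 0, 0, 40],
    [6, 132, 94, 90, 0, 0, 40],
    [6, 132, 94, 90, 0, 0, 40]
  ]
}}

```text
time_s: 22.78
eef_pos: [0.6061, -0.2012, 0.2456]
eef_rot: [0.39, -0.588, 0.392, 0.59]
wrist_force: [0.0, -0.6, -0.2]
opening: 0.842
```

Run:
```python
from lid import *
lid(); print(ctrl.get_obs()["q"].round(2)); A=tf(0,-.135,.084,0,-270);go(A)
```

```text
lid XY [-0.3 -9.3] size [130.  180.8] rot 0.53
tcp [  -0.9 -133.5] 0.2461 [-0.  -0.5 -0. ]
[-0.5   0.31  1.42 -0.    1.41  2.24]
mm [162.1  -1.3  -1.5] deg [ 0.2 -0.  -0.2]
```

Emit:
{"name": "step_arm", "arguments": {
  "motion": [
    [50, -1, -1, 0.2, 0, 0, 40],
    [105, -1, -1, 0.2, 0, 0, 40],
    [145, -1, -1, 0.2, 0, 0, 40],
    [162, -1, -1, 0.2, 0, 0, 40],
    [162, -1, -1, 0.2, 0, 0, 40],
    [162, -1, 5, 0.2, 0, 0, 40],
    [162, -1, 11, 0.2, 0, 0, 40],
    [162, -1, 16, 0.2, 0, 0, 40],
    [162, -1, 19, 0.2, 0, 0, 40],
    [162, -1, 19, 0.2, 0, 0, 40]
  ]
}}

```text
time_s: 24.08
eef_pos: [0.6013, -0.1839, 0.0864]
eef_rot: [-0.392, 0.589, -0.393, -0.587]
wrist_force: [0.8, 0.3, 0.1]
opening: 0.844
```

Run:
```python
from lid import *
lid(); go(tf(0,-.1015,.084,0,-270))
```

```text
lid XY [-0.5 -9.2] size [129.9 180.5] rot 0.44
tcp [   1.  -115.8] 0.0863 [ 0.6  0.3 -0. ]
mm [ 2.3  1.1 14.3] deg [-0.2 -0.2  0. ]
```

Emit:
{"name": "step_arm", "arguments": {
  "motion": [
    [2, 0, 4, -0.2, 0, 0, 40],
    [2, 0, 6, -0.2, 0, 0, 40],
    [2, 0, 8, -0.2, 0, 0, 40],
    [2, 0, 10, -0.2, 0, 0, 40],
    [2, 0, 12, -0.2, 0, 0, 40],
    [2, 0, 13, -0.2, 0, 0, 40],
    [2, 0, 13, -0.2, 0, 0, 40]
  ]
}}

```text
time_s: 25.0
eef_pos: [0.5963, -0.172, 0.0842]
eef_rot: [-0.391, 0.59, -0.392, -0.588]
wrist_force: [0.1, -0.5, -0.5]
opening: 0.843
```

Run:
```python
from lid import *
lid();lid(); go(tf(0,-.1015,.084,0,-270))
```

```text
lid XY [ 0.3 -3. ] size [130.2 184.1] rot 0.04
tcp [   1.  -102.6] 0.0842 [ 0.5 -0.7 -0.8]
lid XY [ 0.3 -4.4] size [130.1 185.7] rot -0.01
tcp [   1.1 -102.6] 0.0842 [ 0.2 -1.8 -0.4]
mm [0.2 1.1 1.1] deg [ 0.  -0.2 -0. ]
```

Emit:
{"name": "step_arm", "arguments": {
  "motion": [
    [0, 0, 1.2, 0, 0, 0, 40],
    [0, 0, 1.2, 0, 0, 0, 40],
    [0, 0, -15, 0, 0, 0, 40],
    [-60, 0, -20, 0, 0, 0, 40],
    [-120, 0, -20, 0, 0, 0, 40],
    [-180, 0, -20, 0, 0, 0, 40],
    [-216, 0, -20, 0, 0, 0, 40],
    [-216, 0, -20, 0, 0, 0, 40]
  ]
}}

```text
time_s: 26.1
eef_pos: [0.6057, -0.1915, 0.3051]
eef_rot: [-0.391, 0.592, -0.392, -0.585]
wrist_force: [-0.1, -0.6, 0.1]
opening: 0.844
```

Run:
```python
from lid import *
lid(); A=tf(0,.13,.30,0,-270);go(A)
i=ctrl.camera_info("wrist");p,d=ctrl.camera("wrist");cv2.imwrite("pics/x.png",p[:,:,::-1])
```

```text
lid XY [ 0.4 -1.3] size [130.  181.6] rot -0.13
tcp [   1.4 -123.3] 0.302 [0.8 0.3 0.2]
mm [  0.6   1.3 253.3] deg [ 0.  -0.3  0.1]
```

```bash
cat > faces.py <<'E'
from lid import *
def faces(P):
    cy,sy=np.cos(YAW),np.sin(YAW); c=(P[...,:2]-C0)@np.array([[cy,-sy],[sy,cy]])*1000; z=P[...,2]
    for n,a,s,h,o in (("right",1,-1,90,50),("left",1,1,90,50),("front",0,-1,65,70),("back",0,1,65,50)):
        for k,(z0,z1) in dict(chest=(.066,.083),lid=(.093,.100)).items():
            m=(z>z0)&(z<z1)&(abs(c[...,a]*s-h)<10)&(abs(c[...,1-a])<o)
            if m.sum()>30:
                f=np.polyfit(c[m][:,1-a],c[m][:,a],1); print(n,k,m.sum(),"mean",c[m][:,a].mean().round(2),"med",np.median(c[m][:,a]).round(2),"slope deg",np.degrees(f[0]).round(2))
if __name__=="__main__":
    for n in ("wrist","top","scene"):
        i,T=camT(n);p,d=ctrl.camera(n);print(n);faces(cloud(i,T,d))
        cv2.imwrite(f"pics/f_{n}_{sys.argv[1]}.png",p[:,:,::-1])
E
python3 faces.py 1
```

```text
wrist
right chest 360 mean -89.85 med -89.87 slope deg 0.02
right lid 159 mean -91.43 med -91.44 slope deg 0.09
top
scene
right chest 156 mean -87.58 med -87.67 slope deg -0.16
right lid 63 mean -89.14 med -89.08 slope deg -0.41
back chest 44 mean 67.27 med 67.25 slope deg 0.0
```

View pics/f_wrist_1.png

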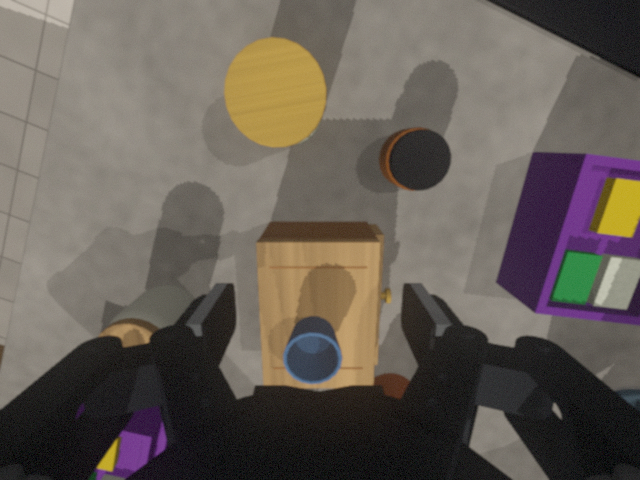

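The wrist view shows the lid looking square and the cup standing at px (313,358). Both cameras agree that the lid still overhangs the right side by 1.6 mm, so one more small push.

Run:
```python
from h import *
go(tf(0,-.112,.084,0,-270))
```

```text
mm [ 2.139e+02 -2.000e-01  9.700e+00] deg [ 0.  -0.  -0.1]
```

Emit:
{"name": "step_arm", "arguments": {
  "motion": [
    [60, 0, 0, 0, 0, 0, 40],
    [120, 0, 0, 0, 0, 0, 40],
    [175, 0, 0, 0, 0, 0, 40],
    [214, 0, 0, 0, 0, 0, 40],
    [214, 0, 8, 0, 0, 0, 40],
    [214, 0, 14, 0, 0, 0, 40],
    [214, 0, 18, 0, 0, 0, 40],
    [214, 0, 20, 0, 0, 0, 40],
    [214, 0, 21, 0, 0, 0, 40],
    [214, 0, 21, 0, 0, 0, 40]
  ]
}}

```text
time_s: 27.6
eef_pos: [0.5961, -0.1713, 0.0865]
eef_rot: [-0.391, 0.59, -0.392, -0.588]
wrist_force: [0.3, 0.5, 0.6]
opening: 0.845
```

Run:
```python
from lid import *
lid();go(tf(0,-.0998,.084,0,-270))
```

```text
lid XY [ 0.4 -3.1] size [129.7 186.6] rot 0.0
tcp [   1. -102.] 0.0864 [ 0.3 -0.7  0.5]
mm [2.4 1.  2.2] deg [ 0.  -0.2  0. ]
```

Emit:
{"name": "step_arm", "arguments": {
  "motion": [
    [2, 0, 1.2, 0, 0, 0, 40],
    [2, 0, 2.2, 0, 0, 0, 40],
    [2, 0, 2.2, 0, 0, 0, 40],
    [2, 0, 2.2, 0, 0, 0, 40]
  ]
}}

```text
time_s: 28.15
eef_pos: [0.5955, -0.1697, 0.0845]
eef_rot: [-0.391, 0.59, -0.392, -0.587]
wrist_force: [1.7, -4.1, 2.1]
opening: 0.841
```

Emit:
{"name": "step_arm", "arguments": {
  "motion": [
    [0, 0, -15, 0, 0, 0, 40],
    [-60, 0, -20, 0, 0, 0, 40],
    [-120, 0, -20, 0, 0, 0, 40],
    [-180, 0, -20, 0, 0, 0, 40],
    [-216, 0, -20, 0, 0, 0, 40],
    [-216, 0, -20, 0, 0, 0, 40]
  ]
}}

```text
time_s: 28.9
eef_pos: [0.6039, -0.1878, 0.304]
eef_rot: [-0.391, 0.592, -0.392, -0.586]
wrist_force: [-0.2, -0.2, 0.0]
opening: 0.844
```

```bash
python3 faces.py 2
python3 - <<'E'
from h import *
go(tf(.11,-.05,.30,0,-180));print(ctrl.get_obs()["q"].round(2))
E
```

```text
wrist
right chest 340 mean -89.85 med -89.86 slope deg -0.02
right lid 143 mean -90.0 med -89.99 slope deg 0.07
top
scene
right chest 165 mean -87.71 med -87.8 slope deg -0.03
right lid 73 mean -87.87 med -87.96 slope deg -0.03
back chest 44 mean 67.22 med 67.27 slope deg -0.08
mm [  -2.2 -109.6   68.3] deg [-90.    0.1  -0.1]
[-0.49  0.26  1.38 -0.    1.5   2.26]
```

Y is now flush within 0.2 mm. Next I'll check X from behind.

Emit:
{"name": "step_arm", "arguments": {
  "motion": [
    [-2, -20, 10, -10, 0, 0, 40],
    [-2, -40, 20, -20, 0, 0, 40],
    [-2, -60, 35, -30, 0, 0, 40],
    [-2, -80, 50, -40, 0, 0, 40],
    [-2, -110, 68, -50, 0, 0, 40],
    [-2, -110, 68, -60, 0, 0, 40],
    [-2, -110, 68, -70, 0, 0, 40],
    [-2, -110, 68, -80, 0, 0, 40],
    [-2, -110, 68, -90, 0, 0, 40],
    [-2, -110, 68, -90, 0, 0, 40]
  ]
}}

```text
time_s: 30.3
eef_pos: [0.6769, -0.0816, 0.2993]
eef_rot: [-0.139, -0.692, -0.139, 0.694]
wrist_force: [0.1, 0.4, 0.2]
opening: 0.845
```

```bash
python3 faces.py 3
python3 - <<'E'
from lid import *
lid();go(tf(.10,0,.084,0,-180))
E
```

```text
wrist
back chest 409 mean 65.2 med 65.19 slope deg 0.0
back lid 187 mean 65.39 med 65.39 slope deg -0.03
top
scene
right chest 163 mean -87.6 med -87.64 slope deg -0.06
right lid 70 mean -87.69 med -87.7 slope deg -0.03
back chest 36 mean 67.33 med 67.38 slope deg 0.13
lid XY [ 0.3 36.8] size [130.5 108.3] rot -0.43
tcp [110.7 -50.7] 0.3011 [-1.2 -0.1 -0.1]
mm [217.  -51.2  10.6] deg [-0.1  0.1 -0.1]
```

X is flush to 0.2 mm with slope about 0. I'll do a final check of the drawer, the cup and the bystanders.

```bash
python3 - <<'E'
import cv2
cv2.imwrite("pics/fin.png",cv2.resize(cv2.imread("pics/f_scene_3.png")[120:450,120:520],(800,600)[:1]+(600,)))
E
python3 - <<'E'
from h import *
i,T=camT("scene");P=cloud(i,T,ctrl.camera("scene")[1])
cy,sy=np.cos(YAW),np.sin(YAW);c=(P[...,:2]-C0)@np.array([[cy,-sy],[sy,cy]])*1000;z=P[...,2]
m=(z>.055)&(z<.066)&(c[...,0]<-67)&(c[...,0]>-170)&(abs(c[...,1])<80);print("panel top X",m.sum(),np.percentile(c[m][:,0],[2,50,98]) if m.any() else 0)
m=(z>.135)&(z<.16)&(abs(c[...,0])<60)&(abs(c[...,1])<85);print("cup",m.sum(),c[m].mean(0),z[m].max())
E
```

```text
panel top X 32 [-75.45855517 -73.99448108 -68.56640992]
cup 311 [ 7.58110267 21.79664637] 0.15601646447249518
```

View pics/fin.png

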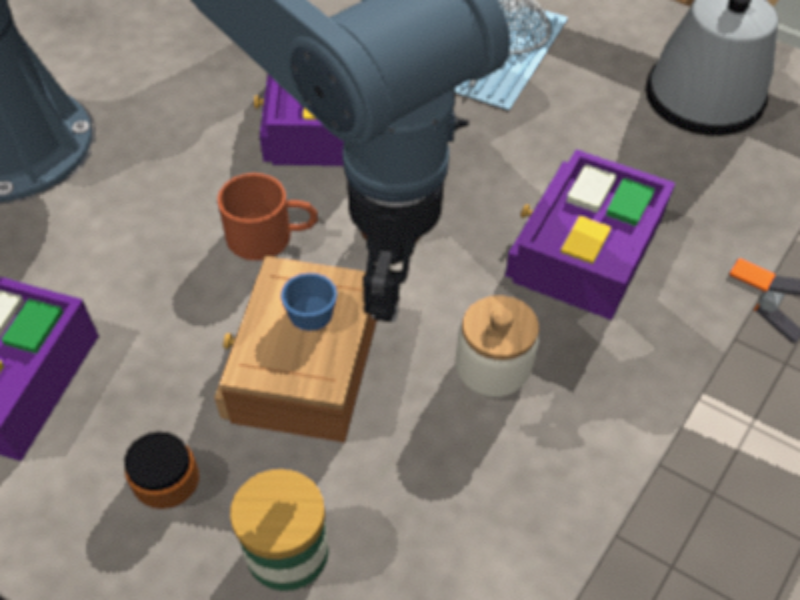

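The final scene shows the lid square on the chest, the cup upright at (310,300), the drawer shut with its knob at (228,340), and the jar, tin, pot and mug upright. The arm hides the bottle in this crop.

Run:
```python
from h import *
print(ctrl.get_obs()["wrist_force"].round(1));print(ctrl.hand_in())
```

```text
[-0.7  0.1  0.1]
the job is handed in; nothing more can be done
None
```

The tea chest is closed up: the drawer is home, the lid is flush all round, and the blue cup is still standing on it. I handed the job in at about 31 s of the 64 s allowed.

- **Drawer:** I pushed it in first, at the knob, until it stopped hard with the force rising to about 25 N. Its front then measured 76.4 mm from the chest centre, against 77 mm for fully home. The last check, from the scene camera, read −75.5 mm; allowing for that camera's 2 mm or so offset at the chest, this still means shut.
- **Lid:** I slid it square with the two open fingers, pushing from the left, front, back and right. At the end the wrist camera put its right edge within 0.2 mm of the chest and its back edge within 0.2 mm, both parallel to within 0.1°. The front and left edges were not measured directly; they follow from the lid and chest having the same outline.
- **A reading to discount:** The last top-camera reading gave −0.4° for the lid, but the arm was blocking part of that view.
- **Cup and bystanders:** The jar, tin, pot and mug looked upright and unmoved in the last picture. The arm hid the bottle and part of the strainer in that picture, so I didn't confirm those two at the very end.
- **At hand-in:** The gripper was clear of everything, with the wrist force near zero.

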